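# Salt onto the spice carousel, turned to the front and held there

### The arm

A 6-joint arm with a two-finger parallel gripper is mounted at the origin on a cart in front of the work surface, level with it; the furniture and walls round the work are solid. World frame = base frame: x ahead of the robot, y to its left, z up, the work surface at z = 0. Lengths are in m, angles in rad, forces in N, time in s.
With the tool pointing down it reaches from about 0.3 to 0.75 m from the base axis. Payload 8.5 kg.
Tool frame: the origin (TCP) lies midway between the tips of the shut fingers; the grasp point (between the pads) lies bot.grasp_offset behind it (bot.grasp_offset is the distance from the TCP to the grasp point, in m); z points along the fingers, y is the line along which they close (so a half turn about z gives the same grasp; the last joint's range is limited). The gripper opens to 88 mm and grips with 3 to 60 N. Pads are 18 mm wide; open, the fingers measure 123 mm over their backs; the gripper's body (75 mm by 187 mm) begins 45 mm behind the grasp point.
Start: joints at [-1.449, 0.381, 1.297, -0, 1.464, -0.215], TCP at [0.182, -0.519, 0.239] pointing down, gripper open.
Joint ranges: [-3.11, 3.11], [-0.89, 2.33], [0.22, 2.48], [-1.42, 4.56], [0.17, 2.85], [-2.88, 2.88]. Speed limits (rad/s): [2.39, 2.39, 3.14, 3.14, 3.14, 3.14].

### API

Orientations are given as a unit quaternion [x, y, z, w].
In Python, from station import status, snapshot, calibration, hand_in, bot gives the robot as it stands.
- The arm moves only by the shell command python3 -m jog 'ROWS' [OPENING] [FORCE]. ROWS is JSON, a list of rows, each a list of 6 numbers: the shift along the tool's x, y, z each as a share of 2.5 cm, from -1 to 1, then the turn, a rotation vector about the tool's x, y, z each as a share of 0.15 rad, from -1 to 1. In form: [[tx, ty, tz, wx, wy, wz], ...]. A call has 1 to 8 rows; each row shifts and turns the commanded pose from where the row before left it, along the tool's axes as they then stand; what a row does not reach is not made up. A row lasts 1/8 s, in which the tool goes at most 62.5 mm and 10.7 degrees, less where a joint would pass 70% of its speed; a pose out of reach is approached as far as the arm can. A call with a number of a shift or a turn outside -1 to 1 is refused whole. A call with a gripper value outside its range is refused whole. OPENING is the opening, from 0 (shut) to 1 (fully open), set as the call begins (- or left out, the last holds). The fingers move at their own pace and stop on an object; FORCE is the grip in N (left out, the last holds). Time passes only in rows, so rows that do not move let the fingers close. It gives the time, the measured TCP pose, the force, the opening and the grip force at its end, in the units of the state.
- status.observe(): the state, without advancing time (a new reading comes with each control period).
- snapshot(name): name is "side" or "top"; returns the picture (480x640x3 uint8, red, green, blue); there is no depth.
- calibration(name): a dict with "K" (3x3 intrinsics, pixels), "world_to_cam" (4x4, takes a point from world to camera coordinates). Camera axes: x right, y down, z forward; pixel columns grow to the right and rows downward; lengths in m; the calibration is good to about 2 mm. A picture is of the moment at which its call begins. calibration takes no time and is no camera call.
- hand_in(): hands the job in; it is judged then, once.
The state is a dict: "t": time; "joint_positions": joint angles; "qd": joint speeds; "joint_efforts": joint torques, N m; "position": TCP position; "ee_rot": TCP orientation; "force": force on the tool from outside, world axes, zero at the start; "wrist_torque": the same for the moment, N m; "width": finger opening in m; "grasp_force": force on a finger pad.
Only numpy, scipy, OpenCV 4.12 (cv2) and the standard library are available. Lean on these libraries where they do the work, as an engineer would, in place of code of your own. Each camera call takes 0.05 s, during which the arm holds its last target. There are 200 camera calls.

### The job

Stand the salt shaker upright on the empty raised perch of the spice carousel and let go of it; then, by the bar handle in the middle, turn the carousel until the shaker stands at the front, in line with the metal tab that sticks out of the foot. Finish while still gripping the handle, holding the turntable still with the shaker standing on its perch. Do not knock the shaker over, and leave the glass tumbler and the small hinged tin on the worktop where they are.

Things in the scene. Friction and masses are not known exactly. Their poses are not given: they have to be found in the camera images.
- shaker: salt shaker, glass body, grey cap, round, 90 mm tall: 44 mm across up to 45 mm high, tapering to the 34 mm cap; foot 38 mm across; 0.08 to 0.17 kg. Stands loose and upright on the worktop (z = 0) right of the carousel, in one of three places it swaps with tumbler and tin. Origin: centre of its underside, z up; yaw means nothing
- perch_top (a point): centre of the flat round top (50 mm across, steel disc, no rim) of the raised perch on the carousel's deck, 85 mm above the worktop and 68 mm from the carousel's axis; it is the only raised post at the edge of the deck. z up; x points from the perch to the carousel's axis
- handle: upright steel stem in the middle of the carousel with a wooden bar on top, 50 mm long, 16 mm thick, 32 mm high, its underside 133 mm and its top 165 mm above the worktop, centred on the axis; turns with the deck. Origin: on the axis, 22 mm above the worktop; x along the bar (the perch lies towards -x), y across its thickness, z up
- carousel: the spice carousel's round steel foot, 144 mm across, fixed, with a metal tab pointing out at the front, 18 mm wide, ending 129 mm from the axis, 29 mm beyond the deck's edge. Origin: on the axis at worktop height; the tab points to -x of this frame, within 20 degrees of straight towards the robot's side (world -x)
- deck (a joint): angle of the wooden deck (200 mm across, floor 22 mm, rim 29 mm above the worktop) with perch, handle and 2 fixed glass jars (63 mm wide, tops at 119 mm, 60 mm off the axis, 120 degrees either side of the perch). rad, anticlockwise from above, 0 or 6.283 = perch over the front tab. Turns any way without stops, stays where left, friction 0.08 N m
- tumbler: clear drinking glass, 81 mm across, 93 mm tall, loose on the worktop, leave alone. Origin: centre of its underside
- tealight_box: small hinged tin box, 58 x 81 x 50 mm, loose on the worktop, leave alone. Origin: centre of its underside
Mind the look-alikes: they are no part of the job. Of the things that look like the shaker, take the one that is farthest to the robot's right at the start.

How it is judged:
On the way, in this order (a step that is already met when the one before it is completed fails the run):
1. the shaker stands upright on the perch, let go (distance between shaker and perch_top below 0.014 m and angle between shaker's own z axis and vertical below 0.2 rad and contact force between the fingers and shaker below 0.1 N and linear speed of shaker below 0.03 m/s), for 0.2 s.
2. the handle is gripped with the perch in line with the front tab (x of perch_top in the frame of carousel below -0.05 m and y of perch_top in the frame of carousel between -0.01 and 0.01 m and contact force between the fingers and handle above 1.5 N), for 0.2 s.
At the end, for the whole second after the job is handed in: Perch within 10 mm of the front tab's line, on the tab's side; deck still (0.05 rad/s); fingers grip the handle (over 1.5 N); shaker at rest, upright (0.2 rad), untouched, its foot within 16 mm of the perch top's centre; tumbler and tin within 30 mm of their start (all of step 2 and velocity of joint deck between -0.05 and 0.05 rad/s and distance between shaker and perch_top below 0.016 m and angle between shaker's own z axis and vertical below 0.2 rad and linear speed of shaker below 0.03 m/s and contact force between each of the arm, the fingers and shaker below 0.1 N and distance of each of tumbler, tealight_box from where it was at the start of the episode below 0.03 m); the arm keeps its last pose, push and grip.
It fails at once if the shaker is knocked over (angle between shaker's own z axis and vertical above 0.8 rad).
It fails at once if the tumbler or the tin is pushed away or tipped (distance of any of tumbler, tealight_box from where it was at the start of the episode above 0.03 m or angle between any of tumbler, tealight_box's own z axis and vertical above 0.5 rad).
It also fails if it takes over 72 s, if anything falls off the work surface, if the arm or the gripper's body presses on something with over 40 N, if the wrist force passes 120 N, or if a joint passes its speed limit or range.

## Working session

There is one attempt and no reset: what is moved stays moved. The work goes in short steps, Python scripts to look and compute and a shell command to move; the robot and the scene stay as the last step left them, time stands still between calls to the robot, and variables do not carry over. Pictures are saved under pics/ and viewed, at most 10 in all, crops included, and the job is handed in when it is done.

```bash
mkdir -p pics
python3 - <<'E'
from station import status,snapshot,calibration,bot
import cv2
for n in("top","side"):
    cv2.imwrite(f"pics/{n}0.png",snapshot(n)[:,:,::-1]); c=calibration(n); print(n,c["K"],c["world_to_cam"])
print(bot.grasp_offset); print(status.observe())
E
```

```text
top [[594.25622554   0.         309.95572936]
 [  0.         594.25622554 240.36390835]
 [  0.           0.           1.        ]] [[ 0.00433915 -0.99678816  0.07996582 -0.08194129]
 [-0.98465108 -0.01821164 -0.17358165  0.61413507]
 [ 0.17448045 -0.07798524 -0.98156756  1.09464277]
 [ 0.          0.          0.          1.        ]]
side [[461.85592956   0.         324.84183201]
 [  0.         461.85592956 231.04416154]
 [  0.           0.           1.        ]] [[-0.92086187 -0.38937828  0.01994896  0.52695648]
 [-0.24514296  0.53844732 -0.80621301  0.27019087]
 [ 0.30318038 -0.74730117 -0.59128895  0.72501563]
 [ 0.          0.          0.          1.        ]]
0.0187
{'t': 0.1, 'joint_positions': array([-1.44927183e+00,  3.81113898e-01,  1.29815843e+00, -1.95551705e-05,
        1.46361083e+00, -2.15285328e-01]), 'qd': array([ 0.00035164, -0.00111928, -0.00087522, -0.00093231, -0.00065083,
        0.00131981]), 'joint_efforts': array([ 4.16730720e-03, -4.38654864e+01, -2.24911022e+01,  7.14467629e-02,
        3.41914105e-02, -7.82660345e-05]), 'position': array([ 0.18173174, -0.51883698,  0.23821637]), 'ee_rot': array([ 9.85852992e-01,  1.67611045e-01,  2.05284584e-05, -6.44998035e-04]), 'force': array([ 0.04589659,  0.08250606, -0.94564869]), 'wrist_torque': array([-0.00174093,  0.05563298,  0.06517717]), 'grasp_force': 0.0, 'width': 0.0880731689990244}
```

View pics/top0.png

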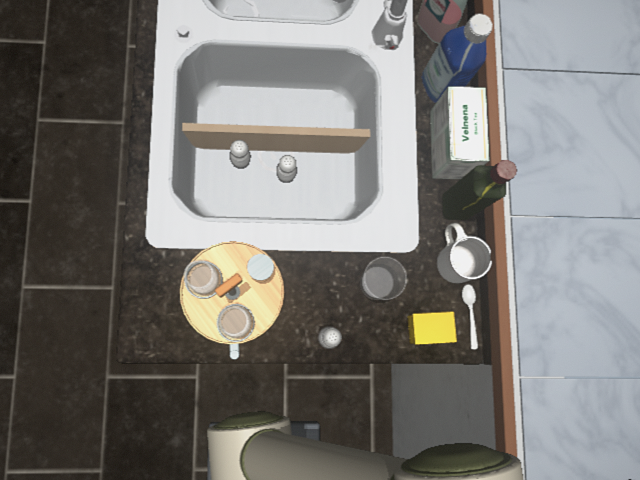

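View pics/side0.png

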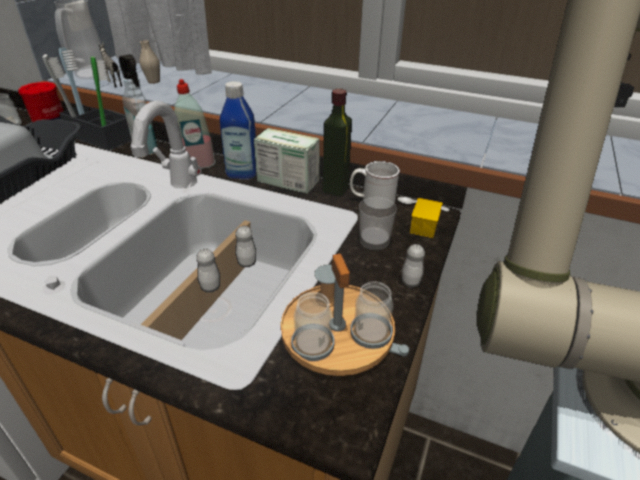

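The top view shows three shakers, at (239,152), (287,168) and (330,337). The first two stand in the sink. The third stands on the worktop right of the carousel and is farthest right, so it's the one meant. Perch disc is at (261,267), handle bar (230,286), tab (234,350), tumbler (384,279), tin (433,328).

```bash
cat > h.py <<'E'
import numpy as np,cv2
from station import status,snapshot,calibration,bot
def plane(n,uv,z):
    c=calibration(n);M=c["world_to_cam"];R=M[:3,:3];o=-R.T@M[:3,3]
    d=R.T@np.linalg.inv(c["K"])@[uv[0],uv[1],1.]
    return o+d*(z-o[2])/d[2]
def tri(a,b):
    A=[];B=[]
    for n,uv in(("top",a),("side",b)):
        c=calibration(n);P=c["K"]@c["world_to_cam"][:3]
        for i in(0,1): r=uv[i]*P[2]-P[i];A.append(r[:3]);B.append(-r[3])
    return np.linalg.lstsq(np.array(A),np.array(B),rcond=None)[0]
def proj(n,p):
    c=calibration(n);q=c["K"]@(c["world_to_cam"]@[*p,1])[:3];return q[:2]/q[2]
E
python3 - <<'E'
from h import *
np.set_printoptions(precision=4,suppress=True)
t=cv2.imread("pics/top0.png");s=cv2.imread("pics/side0.png")
a=cv2.resize(t[235:365,170:350],None,fx=4,fy=4,interpolation=2)[:,:720]
b=cv2.resize(s[225:385,275:435],None,fx=3.6,fy=3.6,interpolation=2)
cv2.imwrite("pics/cropt.png",a);cv2.imwrite("pics/crops.png",b)
hs=cv2.cvtColor(t,cv2.COLOR_BGR2HSV)
def blob(m,box,name,z):
    x0,y0,x1,y1=box;k=np.zeros(m.shape,np.uint8);k[y0:y1,x0:x1]=m[y0:y1,x0:x1]
    c=max(cv2.findContours(k,0,2)[0],key=cv2.contourArea);M=cv2.moments(c);uv=(M['m10']/M['m00'],M['m01']/M['m00'])
    print(name,cv2.contourArea(c),uv,cv2.minAreaRect(c),plane("top",uv,z));return c
H,S,V=cv2.split(hs)
m=((H<30)&(S>60)&(V>120)).astype(np.uint8)
c=blob(m,(170,235,295,350),"deck",.025);h=cv2.convexHull(c);print(cv2.fitEllipse(h),plane("top",cv2.fitEllipse(h)[0],.029))
blob(((H<18)&(S>140)).astype(np.uint8),(210,270,250,300),"handle",.165)
blob(((H>80)&(H<120)&(S>15)&(V>120)).astype(np.uint8),(240,248,280,285),"perch",.085)
blob(((S<60)&(V>130)).astype(np.uint8),(225,340,245,362),"tab",.01)
blob(((S<60)&(V>110)).astype(np.uint8),(315,322,345,352),"shaker",.07)
for p in [(236,240,280)]:pass
print(t[267,261],t[350,234],t[337,330],hs[267,261],hs[286,230])
E
```

```text
deck 6560.5 (234.02024744048978, 297.1166069659325) ((231.5, 292.0), (102.0, 103.0), 90.0) [0.5062 0.0698 0.025 ]
((231.4402313232422, 292.2716064453125), (102.63481903076172, 105.00892639160156), 70.75885009765625) [0.5152 0.0748 0.029 ]Traceback (most recent call last):
  File "<stdin>", line 15, in <module>
  File "<stdin>", line 10, in blob
ZeroDivisionError: float division by zero
```

View pics/cropt.png

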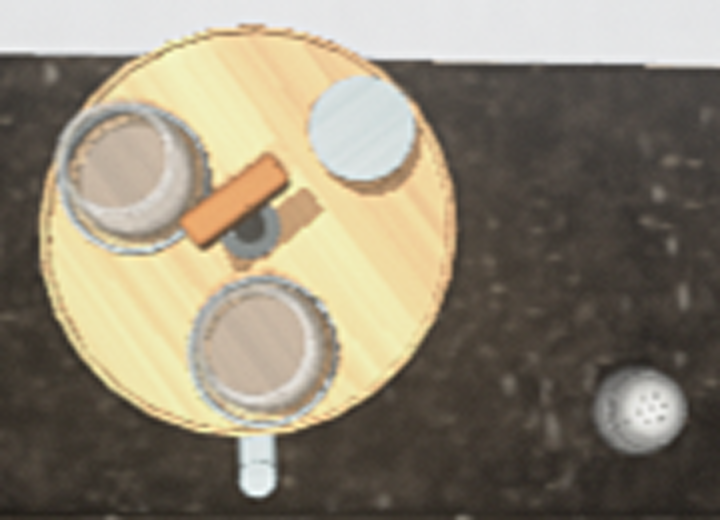

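View pics/crops.png

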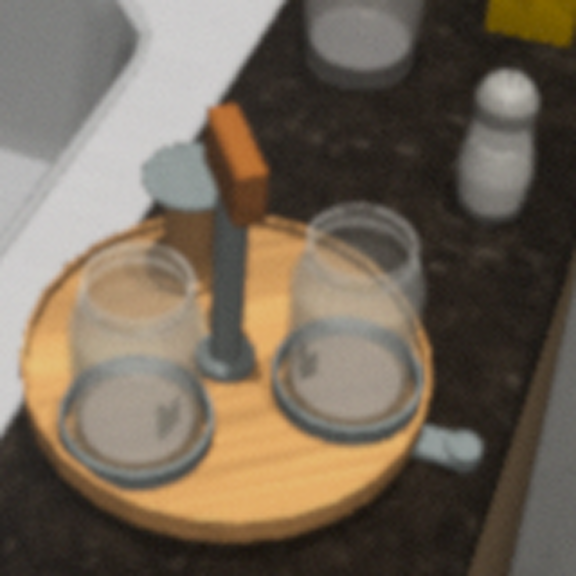

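The crop confirms it: the holed cap on the worktop is at (333,337) in the top view and (416,249) in the side view. The perch disc is clear and empty at (260,267).

Run:
```python
from h import *
np.set_printoptions(precision=4,suppress=True)
t=cv2.imread("pics/top0.png");s=cv2.imread("pics/side0.png")
def blob(im,n,f,box,name,z):
    H,S,V=[x.astype(int) for x in cv2.split(cv2.cvtColor(im,cv2.COLOR_BGR2HSV))]
    m=f(H,S,V).astype(np.uint8);x0,y0,x1,y1=box;k=np.zeros_like(m);k[y0:y1,x0:x1]=m[y0:y1,x0:x1]
    cs=cv2.findContours(k,0,1)[0]
    if not cs: print(name,"none");return
    c=max(cs,key=cv2.contourArea);e=cv2.fitEllipse(c) ;r=cv2.minAreaRect(c)
    print(name,cv2.contourArea(c),"ell",np.round(np.r_[e[0],e[1]],1),"rect",np.round(np.r_[r[0],r[1],r[2]],1),"plane",plane(n,e[0],z),plane(n,r[0],z),"bbox",cv2.boundingRect(c));return c
gray=lambda H,S,V:(S<50)&(V>110)
blob(t,"top",gray,(244,250,278,285),"perch",.085)
blob(t,"top",lambda H,S,V:(H<17)&(S>110)&(V>150),(210,268,246,300),"handle",.165)
c=blob(t,"top",gray,(225,342,245,364),"tab",.01)
c=blob(t,"top",lambda H,S,V:(S<50)&(V>90),(313,320,347,355),"shaker",.045)
c=blob(s,"side",lambda H,S,V:(S<60)&(V>90),(398,238,430,290),"shakerS",.045)
print("axis sim",plane("top",(231.4,292.3),.029))
# side deck hull, shaker foot/top
top=plane("top",(333,336.6),.085);print("cap",top,"tri",tri((333,336.6),(416,252)))
print("foot side",plane("side",(411.2,281.5),0))
for p in[(top[0],top[1],.09),(top[0],top[1],0)]:print(proj("top",p),proj("side",p))
print("tab end/start",plane("top",(234.3,356),.01),plane("top",(234.3,345),.01))
print("tumbler",plane("top",(384,279),.05),"tin",plane("top",(433,328),.05))
```

```text
perch 528.5 ell [260.1 266.6  25.6  26.4] rect [260.  266.5  25.   26.   90. ] plane [0.5586 0.0203 0.085 ] [0.5589 0.0204 0.085 ] bbox (247, 254, 27, 26)
handle 217.0 ell [227.8 284.4   8.8  35.1] rect [228.  284.3   8.7  28.8  53.7] plane [0.5167 0.0744 0.165 ] [0.5168 0.074  0.165 ] bbox (215, 274, 27, 22)
tab 111.0 ell [233.8 350.5   9.4  16.8] rect [233.5 351.   14.    9.   90. ] plane [0.4043 0.0681 0.01  ] [0.4033 0.0688 0.01  ] bbox (229, 344, 10, 15)
shaker 349.5 ell [329.5 337.3  19.9  22.6] rect [329.5 337.   20.   23.   90. ] plane [ 0.43   -0.1142  0.045 ] [ 0.4305 -0.1142  0.045 ] bbox (318, 327, 24, 21)
shakerS 554.0 ell [413.3 265.8  18.   42.8] rect [413.2 264.   19.2  40.6   6. ] plane [ 0.4305 -0.1111  0.045 ] [ 0.432  -0.1162  0.045 ] bbox (403, 244, 22, 41)
axis sim [0.5151 0.0749 0.029 ]
cap [ 0.4307 -0.1161  0.085 ] tri [ 0.4308 -0.1173  0.0752]
foot side [ 0.4298 -0.1151  0.    ]
[333.3216 336.5602] [416.9592 246.3766]
[327.9426 337.2266] [410.8774 281.0716]
tab end/start [0.3938 0.067  0.01  ] [0.4147 0.0675 0.01  ]
tumbler [ 0.5425 -0.2205  0.05  ] tin [ 0.4487 -0.3148  0.05  ]
```

Axis is at about (0.516, 0.0745). The perch at (0.5587, 0.0203) is 69 mm from it (68 given). The tab bears about 183° and the shaker is at (0.430, -0.1155). One yaw (tool x at 128°) suits the pick, the place and the handle grip.

```bash
R='[[0.918,-0.747,0,0,0,0]]'; python3 -m jog '[[0.92,-0.75,0,0,0,0],[0.92,-0.75,0,0,0,0],[0.92,-0.75,0,0,0,0],[0.92,-0.75,0,0,0,0],[0.92,-0.75,0,0,0,0],[0.92,-0.75,0,0,0,0],[0.92,-0.75,0,0,0,0],[0.92,-0.75,0,0,0,0]]' 1
python3 -m jog '[[0.92,-0.75,0,0,0,0],[0.92,-0.75,0,0,0,0],[0.92,-0.75,0,0,0,0],[0.92,-0.75,0,0,0,0],[0.92,-0.75,0,0,0,0],[0.92,-0.75,0,0,0,0],[0.92,-0.75,0,0,0,0],[0.92,-0.75,0,0,0,0]]'
python3 -m jog '[[0,0,0,0,0,-0.975],[0,0,0,0,0,-0.975],[0,0,0,0,0,-0.975],[0,0,0,0,0,-0.975],[0,0,0,0,0,-0.975],[0,0,0,0,0,-0.975],[0,0,0,0,0,-0.975]]'
python3 -m jog '[[0,0,0,0,0,-0.975],[0,0,0,0,0,-0.975],[0,0,0,0,0,-0.975],[0,0,0,0,0,-0.975],[0,0,0,0,0,-0.975],[0,0,0,0,0,-0.975],[0,0,0,0,0,0],[0,0,0,0,0,0]]'
cat >> h.py <<'E'
def go(x,y,z=None,yaw=None):
    from scipy.spatial.transform import Rotation as Q
    o=status.observe();p=o["position"];R=Q.from_quat(o["ee_rot"]).as_matrix()
    d=np.array([x,y,p[2] if z is None else z])-p
    print("t",o["t"],"pos",p.round(4),"yaw",np.degrees(np.arctan2(R[1,0],R[0,0])).round(2),"tilt",R[:,2].round(3),"w",o["width"].round(4),"gf",o["grasp_force"],"F",o["force"].round(1),"q6",o["joint_positions"][5].round(3))
    print("units total",(R.T@d/.025).round(2))
    if yaw is not None:
        Rt=Q.from_euler("z",yaw,degrees=True).as_matrix()@np.diag([1.,-1,-1])
        print("turn",(Q.from_matrix(R.T@Rt).as_rotvec()/.15).round(2))
E
python3 -c "from h import *; go(.4303,-.1155,.035,128.2)"
```

```text
t: 1.1
position: [0.3062, -0.3157, 0.2385]
ee_rot: [0.986, 0.168, -0.0, -0.0]
force: [0.4, 0.1, -0.7]
width: 0.0876
grasp_force: 0.0
t: 2.1
position: [0.4302, -0.1134, 0.2385]
ee_rot: [0.986, 0.168, -0.0, -0.0]
force: [-0.0, -0.1, 0.0]
width: 0.0882
grasp_force: 0.0
t: 2.98
position: [0.4298, -0.1142, 0.2385]
ee_rot: [0.776, 0.631, -0.0, -0.0]
force: [-0.4, -0.2, 1.1]
width: 0.088
grasp_force: 0.0
t: 3.98
position: [0.4299, -0.1143, 0.2386]
ee_rot: [0.438, 0.899, 0.0, -0.0]
force: [0.0, 0.6, 1.0]
width: 0.0884
grasp_force: 0.0Traceback (most recent call last):
  File "<string>", line 1, in <module>
    from h import *; go(.4303,-.1155,.035,128.2)
                     ~~^^^^^^^^^^^^^^^^^^^^^^^^^
  File "h.py", line 19, in go
    print("t",o["t"],"pos",p.round(4),"yaw",np.degrees(np.arctan2(R[1,0],R[0,0])).round(2),"tilt",R[:,2].round(3),"w",o["width"].round(4),"gf",o["grasp_force"],"F",o["force"].round(1),"q6",o["joint_positions"][5].round(3))
                                                                                                                      ^^^^^^^^^^^^^^^^
AttributeError: 'float' object has no attribute 'round'
```

```bash
sed -i 's/o\["width"\].round(4)/round(o["width"],4)/' h.py
python3 -m jog '[[-0.05,-0.02,0.9,0,0,0],[0,0,0.9,0,0,0],[0,0,0.9,0,0,0],[0,0,0.9,0,0,0],[0,0,0.8,0,0,0],[0,0,0.8,0,0,0],[0,0,0.7,0,0,0],[0,0,0.6,0,0,0]]'
python3 -m jog '[[0,0,0.5,0,0,0],[0,0,0.5,0,0,0],[0,0,0.4,0,0,0],[0,0,0.28,0,0,0],[0,0,0,0,0,0],[0,0,0,0,0,0]]'
python3 - <<'E'
from h import *
go(.4303,-.1155,.034,128.2)
a=snapshot("top")[290:390,250:400,::-1];b=snapshot("side")[200:320,340:490,::-1]
a=cv2.resize(a,(600,400));b=cv2.resize(b,(500,400))
cv2.imwrite("pics/pre.png",cv2.resize(np.hstack([a,b]),(800,291)))
E
```

```text
t: 4.97
position: [0.4303, -0.1156, 0.0756]
ee_rot: [0.438, 0.899, 0.0, -0.0]
force: [-0.2, -0.5, -0.1]
width: 0.0881
grasp_force: 0.0
t: 5.72
position: [0.4305, -0.1157, 0.0345]
ee_rot: [0.437, 0.9, -0.0, 0.0]
force: [0.1, -0.2, 1.0]
width: 0.0883
grasp_force: 0.0
t 5.725 pos [ 0.4305 -0.1157  0.0345] yaw 128.23 tilt [ 0. -0. -1.] w 0.0883 gf 0.0 F [ 0.1 -0.2  1. ] q6 -1.197
units total [ 0.01 -0.    0.02]
turn [0. 0. 0.]
```

View pics/pre.png

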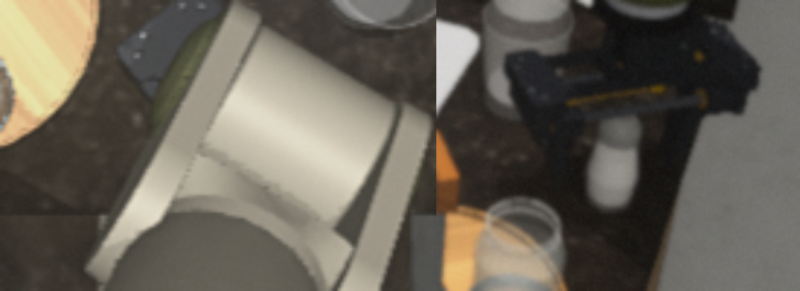

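Shaker is centred between the fingers at about (612,165) of the pair picture, with the body just clear of its cap. I'll grip and lift now.

```bash
python3 -m jog '[[0,0,0,0,0,0],[0,0,0,0,0,0],[0,0,0,0,0,0],[0,0,0,0,0,0],[0,0,0,0,0,0],[0,0,0,0,0,0]]' 0 20
python3 -m jog '[[0,0,-0.3,0,0,0],[0,0,-0.6,0,0,0],[0,0,-0.8,0,0,0],[0,0,-0.8,0,0,0],[0,0,-0.8,0,0,0],[0,0,-0.8,0,0,0],[0,0,-0.6,0,0,0],[0,0,-0.4,0,0,0]]'
python3 -m jog '[[0,0,0,0,0,0],[0,0,0,0,0,0]]'
python3 -c "from h import *; go(.5587,.0203,.16,128.2)"
```

```text
t: 6.58
position: [0.4303, -0.1156, 0.0342]
ee_rot: [0.437, 0.9, 0.0, -0.0]
force: [0.1, 0.2, 0.7]
width: 0.0396
grasp_force: 19.7
t: 7.58
position: [0.4302, -0.1156, 0.1627]
ee_rot: [0.437, 0.9, -0.0, 0.0]
force: [0.4, 0.4, -2.3]
width: 0.0399
grasp_force: 19.7
t: 7.82
position: [0.4301, -0.1155, 0.1613]
ee_rot: [0.437, 0.9, 0.0, -0.0]
force: [0.4, -0.2, -1.0]
width: 0.0396
grasp_force: 19.7
t 7.825 pos [ 0.4301 -0.1155  0.1613] yaw 128.23 tilt [-0.001  0.001 -1.   ] w 0.0396 gf 19.688161071098875 F [ 0.4 -0.2 -1. ] q6 -1.197
units total [1.08 7.4  0.05]
turn [-0.   -0.01  0.  ]
```

```bash
python3 -m jog '[[0.12,0.4,0,0,0,0],[0.12,0.8,0,0,0,0],[0.12,0.9,0,0,0,0],[0.12,0.9,0,0,0,0],[0.12,0.9,0,0,0,0],[0.12,0.9,0,0,0,0],[0.12,0.9,0,0,0,0],[0.12,0.8,0,0,0,0]]'
python3 -m jog '[[0.12,0.6,0,0,0,0],[0,0.3,0,0,0,0],[0,0,0,0,0,0],[0,0,0,0,0,0]]'
python3 - <<'E'
from h import *
go(.5587,.0203,.1195,128.2)
b=snapshot("side");cv2.imwrite("pics/over.png",cv2.resize(b[170:350,240:440,::-1],(660,594),interpolation=2))
for z in(.085,.125,.215):print(z,(proj("side",(.5587,.0203,z))-[240,170])*3.3)
E
```

```text
t: 8.82
position: [0.5437, 0.0051, 0.1612]
ee_rot: [0.436, 0.9, -0.0, -0.001]
force: [0.1, 0.3, -0.5]
width: 0.04
grasp_force: 19.7
t: 9.32
position: [0.5587, 0.0197, 0.1617]
ee_rot: [0.437, 0.9, -0.0, -0.0]
force: [-0.1, 0.1, -0.9]
width: 0.0398
grasp_force: 19.7
t 9.325 pos [0.5587 0.0197 0.1617] yaw 128.2 tilt [-0. -0. -1.] w 0.0398 gf 19.688513497821987 F [-0.1  0.1 -0.9] q6 -0.843
units total [0.02 0.02 1.69]
turn [-0. -0.  0.]
0.085 [291.4916021  340.50024987]
0.125 [293.33993463 283.55165875]
0.215 [297.92372024 142.32158872]
```

View pics/over.png

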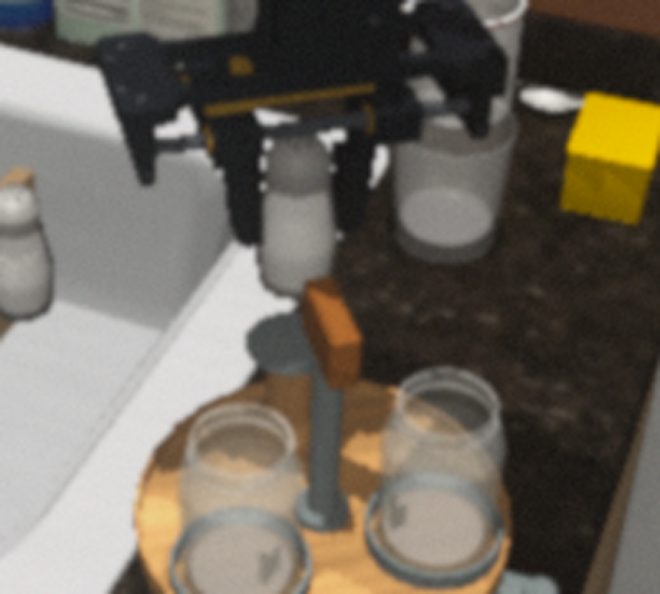

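Shaker hangs upright, its foot at (297,285) against an expected (293,284), over the perch at (291,340). That's about 2 mm off, so I'll lower it.

```bash
python3 -m jog '[[0.02,0.02,0.4,0,0,0],[0,0,0.4,0,0,0],[0,0,0.3,0,0,0],[0,0,0.2,0,0,0],[0,0,0.15,0,0,0],[0,0,0.1,0,0,0],[0,0,0,0,0,0],[0,0,0,0,0,0]]'
python3 -m jog '[[0,0,0.04,0,0,0],[0,0,0.04,0,0,0],[0,0,0,0,0,0],[0,0,0,0,0,0]]'
```

```text
t: 10.38
position: [0.5591, 0.0208, 0.1232]
ee_rot: [0.437, 0.9, 0.0, 0.0]
force: [0.4, -0.5, -1.2]
width: 0.0398
grasp_force: 19.7
t: 10.88
position: [0.559, 0.0208, 0.121]
ee_rot: [0.437, 0.9, 0.0, -0.0]
force: [0.5, -0.2, -0.9]
width: 0.0398
grasp_force: 19.7
```

```bash
python3 -m jog '[[0,0,0.04,0,0,0],[0,0,0,0,0,0],[0,0,0,0,0,0]]'
python3 -m jog '[[0,0,0.03,0,0,0],[0,0,0,0,0,0],[0,0,0,0,0,0]]'
```

```text
t: 11.25
position: [0.559, 0.0208, 0.12]
ee_rot: [0.437, 0.9, 0.0, -0.0]
force: [0.6, 0.3, -1.4]
width: 0.0394
grasp_force: 19.7
t: 11.62
position: [0.5591, 0.0208, 0.1193]
ee_rot: [0.437, 0.9, 0.0, 0.0]
force: [0.0, 0.3, 0.5]
width: 0.0399
grasp_force: 19.8
```

```bash
python3 -m jog '[[0,0,0.02,0,0,0],[0,0,0,0,0,0]]' - 5
python3 -m jog '[[0,0,0,0,0,0],[0,0,0,0,0,0],[0,0,0,0,0,0],[0,0,0,0,0,0],[0,0,0,0,0,0],[0,0,0,0,0,0]]' 0.75
python3 - <<'E'
from h import *
go(.516,.0745)
b=snapshot("side");cv2.imwrite("pics/rel.png",cv2.resize(b[170:350,240:440,::-1],(660,594),interpolation=2))
for z in(.085,.175):print(z,(proj("side",(.5587,.0203,z))-[240,170])*3.3)
E
```

```text
t: 11.88
position: [0.5591, 0.0209, 0.1192]
ee_rot: [0.437, 0.9, 0.0, 0.0]
force: [-1.3, 1.1, 5.1]
width: 0.0406
grasp_force: 5.3
t: 12.62
position: [0.559, 0.0208, 0.1187]
ee_rot: [0.437, 0.9, -0.0, -0.0]
force: [0.3, 0.3, -0.7]
width: 0.066
grasp_force: 0.0
t 12.625 pos [0.559  0.0208 0.1187] yaw 128.23 tilt [-0. -0. -1.] w 0.066 gf 0.0 F [ 0.3  0.3 -0.7] q6 -0.842
units total [ 2.75 -0.02  0.  ]
0.085 [291.4916021  340.50024987]
0.175 [295.80884211 207.4826613 ]
```

View pics/rel.png

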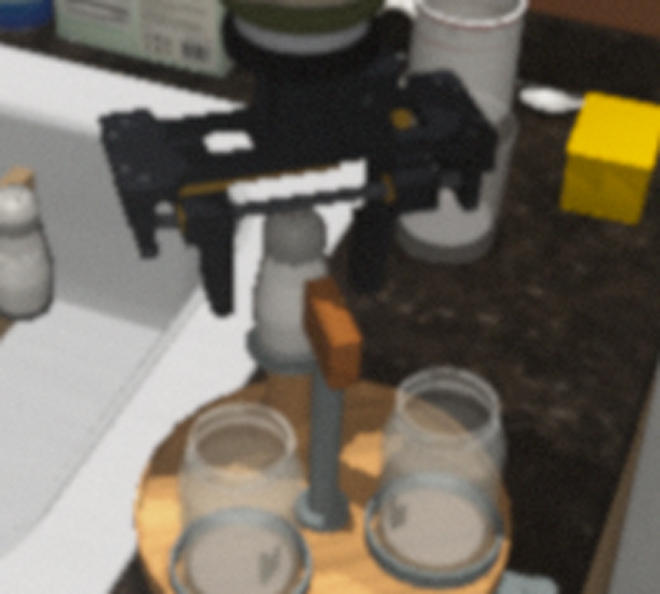

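Shaker stands upright and released on the perch: foot at (290,345), cap (296,230), still centred. Next I'll rise, shift over the axis and descend on the bar.

```bash
python3 -m jog '[[0,0,-0.2,0,0,0],[0,0,-0.4,0,0,0],[0,0,-0.6,0,0,0],[0,0,-0.8,0,0,0],[0,0,-0.8,0,0,0],[0,0,-0.7,0,0,0],[0,0,-0.4,0,0,0],[0,0,0,0,0,0]]'
python3 -m jog '[[0.4,0,0,0,0,0],[0.6,0,0,0,0,0],[0.8,0,0,0,0,0],[0.6,0,0,0,0,0],[0.35,0,0,0,0,0],[0,0,0,0,0,0]]'
python3 -m jog '[[0,0,0.6,0,0,0],[0,0,0.7,0,0,0],[0,0,0.7,0,0,0],[0,0,0.6,0,0,0],[0,0,0.4,0,0,0],[0,0,0.4,0,0,0],[0,0,0,0,0,0],[0,0,0,0,0,0]]'
python3 -c "from h import *; go(.516,.0745,.13,128.2)"
```

```text
t: 13.68
position: [0.5592, 0.0208, 0.2171]
ee_rot: [0.437, 0.9, 0.0, 0.001]
force: [-0.0, 0.3, -0.8]
width: 0.066
grasp_force: 0.0
t: 14.42
position: [0.5162, 0.0753, 0.2164]
ee_rot: [0.436, 0.9, 0.0, 0.0]
force: [0.1, 0.4, -0.3]
width: 0.0659
grasp_force: 0.0
t: 15.42
position: [0.5167, 0.0748, 0.1316]
ee_rot: [0.437, 0.9, 0.0, 0.0]
force: [-0.6, 0.4, -0.2]
width: 0.066
grasp_force: 0.0
t 15.425 pos [0.5167 0.0748 0.1316] yaw 128.23 tilt [ 0.001 -0.    -1.   ] w 0.066 gf 0.0 F [-0.6  0.4 -0.2] q6 -0.751
units total [ 0.01 -0.03  0.06]
turn [0. 0. 0.]
```

```bash
python3 -m jog '[[0,0,0,0,0,0],[0,0,0,0,0,0],[0,0,0,0,0,0],[0,0,0,0,0,0],[0,0,0,0,0,0],[0,0,0,0,0,0],[0,0,0,0,0,0],[0,0,0,0,0,0]]' 0 25
python3 -m jog '[[0,0,0,0,0,0.1],[0,0,0,0,0,0.2],[0,0,0,0,0,0.3],[0,0,0,0,0,0.4],[0,0,0,0,0,0.5],[0,0,0,0,0,0.5],[0,0,0,0,0,0.5],[0,0,0,0,0,0.5]]'
python3 -c "from h import *; go(.516,.0745,.13,3.2)"
```

```text
t: 16.42
position: [0.5167, 0.075, 0.1313]
ee_rot: [0.437, 0.9, 0.0, 0.0]
force: [3.8, 3.4, -1.4]
width: 0.0156
grasp_force: 25.0
t: 17.42
position: [0.5174, 0.0752, 0.1313]
ee_rot: [0.627, 0.779, 0.001, 0.001]
force: [8.7, 6.0, -4.6]
width: 0.0155
grasp_force: 25.0
t 17.425 pos [0.5174 0.0752 0.1313] yaw 102.29 tilt [ 0.002  0.001 -1.   ] w 0.0155 gf 25.019437428563833 F [ 8.7  6.  -4.6] q6 -0.298
units total [-0.02 -0.06  0.05]
turn [ 1.000e-02 -2.000e-02  1.153e+01]
```

```bash
python3 -m jog '[[0,0,0,0,0,0.5],[0,0,0,0,0,0.5],[0,0,0,0,0,0.5],[0,0,0,0,0,0.5],[0,0,0,0,0,0.5],[0,0,0,0,0,0.5],[0,0,0,0,0,0.5],[0,0,0,0,0,0.5]]'
python3 -m jog '[[0,0,0,0,0,0.5],[0,0,0,0,0,0.5],[0,0,0,0,0,0.5],[0,0,0,0,0,0.5],[0,0,0,0,0,0.5],[0,0,0,0,0,0.5],[0,0,0,0,0,0.5],[0,0,0,0,0,0.4]]'
python3 -m jog '[[0,0,0,0,0,0.4],[0,0,0,0,0,0.4],[0,0,0,0,0,0.4],[0,0,0,0,0,0.3],[0,0,0,0,0,0.3],[0,0,0,0,0,0.2],[0,0,0,0,0,0.1],[0,0,0,0,0,0]]'
python3 -c "from h import *; go(.516,.0745,.13,3.2)"
```

```text
t: 18.42
position: [0.5183, 0.0752, 0.1313]
ee_rot: [0.829, 0.559, 0.002, 0.001]
force: [12.1, 5.3, -7.5]
width: 0.0157
grasp_force: 25.0
t: 19.42
position: [0.519, 0.0746, 0.1313]
ee_rot: [0.955, 0.296, 0.003, 0.001]
force: [15.4, 1.8, -9.6]
width: 0.0154
grasp_force: 25.0
t: 20.42
position: [0.5192, 0.0742, 0.1313]
ee_rot: [0.99, 0.143, 0.003, 0.001]
force: [15.6, 1.3, -10.2]
width: 0.0159
grasp_force: 25.0
t 20.425 pos [0.5192 0.0742 0.1313] yaw 16.44 tilt [ 0.006 -0.001 -1.   ] w 0.0159 gf 25.011292439885437 F [ 15.6   1.3 -10.2] q6 1.2
units total [-0.12 -0.05  0.05]
turn [ 0.01 -0.04  1.54]
```

```bash
python3 -m jog '[[0.04,0,0,0,0,0.2],[0.04,0,0,0,0,0.3],[0,0,0,0,0,0.3],[0,0,0,0,0,0.3],[0,0,0,0,0,0.25],[0,0,0,0,0,0.15],[0,0,0,0,0,0.05],[0,0,0,0,0,0]]'
python3 - <<'E'
from h import *
go(.516,.0745,.13,3.2)
a=snapshot("top")[230:370,160:350,::-1];b=snapshot("side")[190:390,250:450,::-1]
a=cv2.resize(a,(475,350));b=cv2.resize(b,(320,320));b=cv2.copyMakeBorder(b,0,30,0,0,0)
cv2.imwrite("pics/turn.png",np.hstack([a,b]))
ax=np.array([.517,.0745]);u=np.array([-np.cos(np.radians(3.2)),-np.sin(np.radians(3.2))])
p=ax+.068*u
for z in(.085,.175):print(p,((proj("top",(*p,z))-[160,230])*2.5).round(),((proj("side",(*p,z))-[250,190])*1.6+[475,0]).round())
E
```

```text
t: 21.42
position: [0.5192, 0.0738, 0.1313]
ee_rot: [1.0, 0.027, 0.001, 0.001]
force: [4.9, -6.7, -2.8]
width: 0.0159
grasp_force: 25.0
t 21.425 pos [0.5192 0.0738 0.1313] yaw 3.13 tilt [ 0.002 -0.003 -1.   ] w 0.0159 gf 25.016831557732075 F [ 4.9 -6.7 -2.8] q6 1.434
units total [-0.13 -0.03  0.05]
turn [ 0.02 -0.01 -0.01]
[0.44910603 0.07070414] [178. 240.] [680. 192.]
[0.44910603 0.07070414] [171. 235.] [688. 126.]
```

View pics/turn.png

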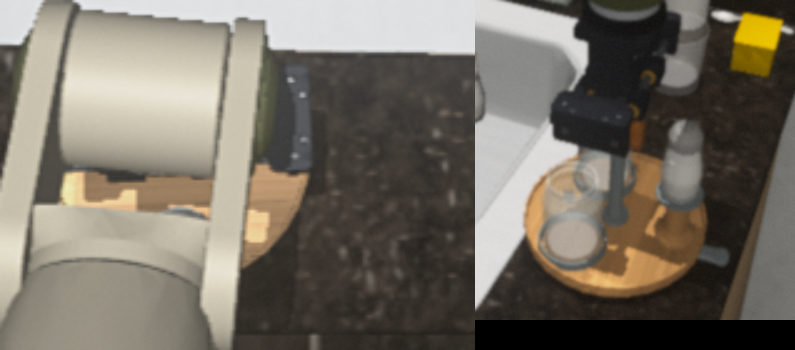

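Side view shows the shaker upright on the perch, which is at (681,192) against a predicted (680,192), with the tab just beyond at (713,257). One numeric check of the perch and tab line before I hand in.

Run:
```python
from h import *
np.set_printoptions(precision=4,suppress=True)
print("tab end tri",tri((234.3,355.4),(404.0,349.3)))
b=snapshot("side")[:,:,::-1].copy();H,S,V=[x.astype(int) for x in cv2.split(cv2.cvtColor(b,cv2.COLOR_BGR2HSV))]
m=((H>80)&(H<125)&(S>25)&(V>60)).astype(np.uint8);k=np.zeros_like(m);k[300:325,362:398]=m[300:325,362:398]
c=max(cv2.findContours(k,0,1)[0],key=cv2.contourArea);x,y,w,h=cv2.boundingRect(c);print(x,y,w,h)
L=plane("side",(x+w/2-.5,y+h/2),.085)
ys,xs=np.nonzero(k);bot=ys.max();print("centre col",x+w/2-.5,"bottom",bot)
ax=np.array([.5175,.0745])
for d in(-6,-3,0,3.2,6,9,12):
    a=np.radians(180+d);p=ax+.068*np.array([np.cos(a),np.sin(a)])
    r=np.array([proj("side",(p[0]+.025*np.cos(q),p[1]+.025*np.sin(q),.085)) for q in np.linspace(0,6.28,60)])
    print(d,"cols",r[:,0].min().round(1),r[:,0].max().round(1),"bottom",r[:,1].max().round(1))
```

```text
tab end tri [0.3957 0.0672 0.0086]Traceback (most recent call last):
  File "<stdin>", line 6, in <module>
ValueError: max() iterable argument is empty
```

Run:
```python
from h import *
b=snapshot("side")[:,:,::-1].copy();h=cv2.cvtColor(b,cv2.COLOR_BGR2HSV)
g=b.astype(int);bl=g[:,:,0]-g[:,:,2]   # blue minus red: disc >0, wood <0
for r in range(302,324,2):
    print(r,[int(v) for v in bl[r,358:400]])
ax=np.array([.5175,.0745])
for d in(-6,-3,0,3.2,6,9,12):
    a=np.radians(180+d);p=ax+.068*np.array([np.cos(a),np.sin(a)])
    r=np.array([proj("side",(p[0]+.025*np.cos(q),p[1]+.025*np.sin(q),.085)) for q in np.linspace(0,6.28,60)])
    print(d,"cols",r[:,0].min().round(1),r[:,0].max().round(1),"bottom",r[:,1].max().round(1))
```

```text
302 [-93, -89, -87, -84, -87, -87, -80, -59, -34, -14, -11, -9, -11, -9, -10, -7, -9, -12, -10, -10, -11, -9, -7, -6, -8, -10, -11, -9, -8, -8, -8, -8, -8, -10, -12, -14, -14, -13, -12, -13, -13, -14]
304 [-91, -90, -87, -87, -86, -80, -50, -24, -6, -6, -8, -9, -8, -7, -9, -10, -9, -11, -12, -11, -10, -11, -8, -11, -8, -8, -10, -9, -10, -9, -9, -10, -10, -12, -13, -14, -15, -15, -12, -11, -11, -14]
306 [-88, -88, -88, -88, -77, -45, -14, -1, -2, -4, -9, -7, -8, -9, -7, -9, -11, -11, -9, -10, -8, -8, -7, -6, -11, -6, -10, -10, -9, -9, -6, -4, -6, -5, -10, -14, -14, -12, -12, -12, -9, -12]
308 [-85, -90, -89, -84, -62, -20, 1, 2, -1, -3, -5, -7, -6, -7, -9, -10, -9, -10, -8, -11, -10, -11, -10, -9, -8, -10, -10, -8, -11, -8, -5, -2, -2, 1, -3, -10, -14, -12, -11, -13, -11, -11]
310 [-88, -88, -90, -81, -54, -17, 2, 3, 2, -1, -2, -5, -8, -9, -8, -8, -11, -10, -8, -11, -10, -10, -11, -9, -10, -11, -10, -8, -6, -6, -1, -1, 1, 3, -1, -8, -12, -14, -12, -14, -11, -15]
312 [-80, -86, -86, -85, -70, -34, -4, 3, 4, 1, -2, 1, -2, -5, -8, -7, -9, -8, -8, -12, -10, -9, -8, -7, -8, -8, -6, -8, -2,
[... 527 characters left out ...]
 0, -12, -23, -43, -47, -36, -17, -14, -7, -10, -6, -7]
320 [-65, -65, -63, -61, -61, -72, -96, -106, -108, -105, -88, -63, -34, -20, -16, -9, -7, 0, -3, -2, -2, 0, -2, -2, 0, -3, -4, -6, -15, -29, -43, -56, -56, -54, -57, -49, -23, -12, -10, -11, -9, -9]
322 [-64, -63, -60, -59, -72, -94, -106, -110, -108, -103, -85, -64, -52, -52, -55, -52, -52, -42, -36, -36, -35, -32, -32, -29, -34, -38, -50, -60, -66, -68, -69, -71, -67, -55, -56, -51, -35, -17, -8, -10, -7, -8]
-6 cols 360.3 391.2 bottom 326.0
-3 cols 361.2 391.9 bottom 324.5
0 cols 362.0 392.6 bottom 323.0
3.2 cols 362.7 393.2 bottom 321.3
6 cols 363.2 393.6 bottom 319.9
9 cols 363.6 393.9 bottom 318.3
12 cols 363.9 394.1 bottom 316.7
```

Disc spans columns 362.7 to 393 with its bottom at row 321, which puts the perch at about 3° against the tab's 3.4°. It's aligned, so I'll hold briefly and hand in.

```bash
python3 -m jog '[[0,0,0,0,0,0],[0,0,0,0,0,0],[0,0,0,0,0,0],[0,0,0,0,0,0]]'; python3 -c "
from station import hand_in; print(hand_in())"
```

```text
t: 22.12
position: [0.5192, 0.0738, 0.1313]
ee_rot: [1.0, 0.027, 0.001, 0.001]
force: [5.4, -6.5, -4.3]
width: 0.0153
grasp_force: 25.0
the job is handed in; nothing more can be done
None
```

I handed the job in at about 22 s: the shaker stands upright on its perch, in line with the front tab to within about 1° by the side camera, and the gripper holds the handle at 25 N; no verdict came back.

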